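# Refit the inspection cover of a small pump

## Task

Swing the carton's ajar flap up and over until it stands open past upright, and take out the round steel inspection cover by its finger bar. Fit the cover into the round recess in the top of the pump housing: tilt it, slip one edge in under the fixed claw, then level it so that it lies flat and flush in the recess under the claw, finger bar up, and let go. Do not shift the loose tools lying around.

Things in the scene. Friction and masses are not known exactly. Their poses are not given: they have to be found in the camera images.
- cover_center (a point): Loose steel inspection cover, about 150 g, flat in the carton: a disc 70 mm in diameter, 6 mm thick, with an upright finger bar centred across its top, 40 mm long, 10 mm wide, 20 mm tall (26 mm overall), to be pinched across the 10 mm. This point: on the disc's axis, 13 mm above its underside. z up along the axis on the bar's side, x along the bar, y across it.
- seat_floor (a point): Centre of the floor of the round recess, 73 mm across and 6 mm deep, in the top of the fixed grey pump housing; its floor is 42 mm, its rim 48 mm above the table. Housing top 112 x 112 mm, 3 mm screw heads at the corners. z up; -x points to the claw side, which faces the robot; the other sides are open. Brass outlet stub low on the +x side.
- claw_tip (a point): Middle of the lower edge of the fixed dark claw's tip. The claw is a plate 26 mm wide (along y), 4 mm thick, fixed on the housing top at the recess's -x side. It reaches 6 mm inward past the recess wall: this tip is 30.5 mm from the recess centre, 9 mm above its floor (3 mm above the rim), so the cover cannot go in flat from above. Axes as seat_floor.
- carton_rim (a point): Centre of the open top of the small fixed cardboard carton, at rim height, 46 mm above the table. Outside 96 mm along x, 136 mm along y, walls 3 mm; a packing pad fills it to 17 mm above the table, so the cover's bar ends 3 mm below the rim. +x points away from the robot, to the hinge of the flap, which lies on the top of the +x wall, 48 mm from this point.
- carton_flap (a joint): Angle of the carton's flap (rad): 0 closed on the rim, 1.57 upright, 2.0 its stop, leaning away from the robot. Starts ajar at 0.55 to 0.85. A 96 x 136 mm panel, 3 mm thick, covering the whole carton; its stiff crease holds it at any angle; under 1 N at its free edge, lifting from below, swings it (a level push may jam it).
- flap_edge (a point): Middle of the flap's free edge (the edge nearer to the robot), 96 mm from the hinge; the edge runs along y, 136 mm long.
- tweezers: Bystander: steel tweezers, 14 x 120 x 10 mm, lying near the front of the table; origin under its centre. Leave alone.
- quoin: Bystander: black metal quoin, 22 x 55 x 18 mm, near the front of the table; origin under its centre. Leave alone.
- tape: Bystander: black round pocket tape measure, 66 x 64 x 31 mm, behind the work; origin under its centre. Leave alone.
- metal_bar: Bystander: short grey metal bar, 21 x 71 x 22 mm, right of the work; origin under its centre. Leave alone.
- stamp_pad: Bystander: small black and grey stamp pad, 30 x 75 x 18 mm, behind the work; origin under its centre. Leave alone.
Things that resemble listed ones, but are neither listed nor needed, are in the scene too. Of the things shaped like the part that bears cover_center, the bare steel one is meant.

How it is judged:
On the way, in this order (a step that is already met when the one before it is completed fails the run):
1. the carton's flap is swung open past upright (value of joint carton_flap above 1.57 rad), for 0.1 s.
2. the cover is lifted out, above the carton's rim (height (world z) of cover_center above 0.068 m), for 0.1 s.
At the end, for the whole second after the job is handed in: The cover lies at rest in the recess under the claw, bar up: its centre within 3.5 mm of the recess's axis, its underside within 1.5 mm of the recess floor, level within 2 degrees (horizontal distance between cover_center and seat_floor below 0.0035 m and z of cover_center in the frame of seat_floor between 0.0115 and 0.0145 m and angle between cover_center's own z axis and vertical below 0.035 rad); the robot touches nothing.
It fails at once if the steel tweezers is shifted by more than 25 mm (distance of tweezers from where it was at the start of the episode above 0.025 m).
It fails at once if the black quoin is shifted by more than 25 mm (distance of quoin from where it was at the start of the episode above 0.025 m).
It fails at once if the pocket tape is shifted by more than 25 mm (distance of tape from where it was at the start of the episode above 0.025 m).
It fails at once if the short metal bar is shifted by more than 25 mm (distance of metal_bar from where it was at the start of the episode above 0.025 m).
It fails at once if the stamp pad is shifted by more than 25 mm (distance of stamp_pad from where it was at the start of the episode above 0.025 m).
It also fails if it takes over 51 s, if anything falls off the work surface, if the arm or the gripper's body presses on something with over 40 N, if the wrist force passes 120 N, or if a joint passes its speed limit or range.

## Robot

A 6-joint arm with a two-finger parallel gripper is mounted at the origin on a cart in front of the work surface, level with it; the furniture and walls round the work are solid. World frame = base frame: x ahead of the robot, y to its left, z up, the work surface at z = 0. Lengths are in m, angles in rad, forces in N, time in s.
With the tool pointing down it reaches from about 0.35 to 0.975 m from the base axis. Payload 4.9 kg.
Tool frame: the origin (TCP) lies at the very end of the fingers, on their centre line; the grasp point (between the pads) lies 19 mm behind it; x points along the fingers, z is the direction in which the jaws open and shut, and the axes are right-handed (so a half turn about x gives the same grasp; the last joint's range is limited). The gripper opens to 85 mm and grips with 20 to 120 N. Pads are 22 mm wide; open, the fingers measure 114 mm over their backs; the gripper's body (76 mm by 85 mm) begins 54 mm behind the grasp point. The pads swing forward as they close: fully open they stand 13 mm farther back than shut.
Start: joints at [1.119, 0.053, 1.613, -0, 1.476, -0.119], TCP at [0.204, 0.591, 0.231] pointing down, gripper open.
Joint ranges: [-3.01, 3.01], [-1.01, 2.22], [0.06, 2.58], [-1.02, 4.17], [0.09, 2.62], [-3.14, 3.14]. Speed limits (rad/s): [2.57, 2.57, 3.14, 3.14, 3.14, 3.14].

## Interface

Orientations are given as a rotation vector (axis times angle).
In Python, from station import ctrl, imaging gives the robot as it stands. The module is installed in compiled form; this text tells all that it offers.
- The arm moves only by the shell command python3 -m jog 'ROWS' [FORCE]. ROWS is JSON, a list that holds one entry, the list of rows, each a list of 5 numbers: the shift along the tool's x, y, z in m, then the turn about the tool's x in rad, then the closure, from -1 (fully open) to 1 (shut). A call has 1 to 12 rows; each row is the pose to reach, as a shift and turn from the pose measured when the call began, along the tool's axes at that moment; what a row does not reach only later rows make up. A row lasts 1/10 s, in which the tool goes at most 50 mm and 8.59 degrees, less where a joint would pass 70% of its speed; a pose out of reach is approached as far as the arm can. A call with a gripper value outside its range is refused whole. The fingers move at their own pace and stop on an object; FORCE is the grip in N (left out, the last holds). Time passes only in rows, so rows that repeat a pose let the fingers close. It gives the time, the measured TCP pose, the force and the opening at its end, in the units of the state.
- ctrl.get_obs(): the state, without advancing time (a new reading comes with each control period).
- imaging.get_image(name): name is "side" or "top" or "wrist"; returns a dict with "color" (384x512x3 uint8, red, green, blue), "intrinsics" (3x3 intrinsics, pixels), "R" (3x3) and "t" (3): a world point X has camera coordinates R X + t. Camera axes: x right, y down, z forward; pixel columns grow to the right and rows downward; lengths in m; the calibration is good to about 2 mm. A picture is of the moment at which its call begins. There is no depth.
- ctrl.finish_job(): hands the job in, once; it reports no verdict.
The state is a dict: "t": time; "q": joint angles; "dq": joint speeds; "effort": joint torques, N m; "tool_pos": TCP position; "tool_rot": TCP orientation; "contact_force": force on the tool from outside, world axes, zero at the start; "wrist_torque": the same for the moment, N m; "opening": finger opening in m.
Only numpy, scipy, OpenCV 4.12 (cv2) and the standard library are available. Lean on these libraries where they do the work, as an engineer would, in place of code of your own. Each camera call takes 0.05 s, during which the arm holds its last target.

## Working session

There is one attempt and no reset: what is moved stays moved. The work goes in short steps, Python scripts to look and compute and a shell command to move; the robot and the scene stay as the last step left them, time stands still between calls to the robot, and variables do not carry over. Pictures are saved under pics/ and viewed, and the job is handed in when it is done.

```bash
ls; mkdir -p pics; python3 - <<'E'
from station import ctrl, imaging
import cv2
print(ctrl.get_obs())
for n in ("side","top","wrist"):
    d=imaging.get_image(n); cv2.imwrite(f"pics/{n}0.png",d["color"][:,:,::-1])
    print(n,d["intrinsics"].tolist(),d["R"].round(4).tolist(),d["t"].round(4).tolist())
E
```

```text
pics
{'t': 0.0, 'q': array([ 1.11901963e+00,  5.33788313e-02,  1.61430369e+00,  3.39751276e-05,
        1.47597694e+00, -1.19023831e-01]), 'dq': array([-7.74553077e-04, -5.97815020e-05,  1.80169257e-06,  9.60820283e-04,
        1.76143399e-03, -7.16551204e-04]), 'effort': array([-1.87463284e-04, -3.93695140e+01, -3.70169020e+01, -1.61901248e-04,
        7.36112619e-03, -6.52082122e-07]), 'tool_pos': array([0.20388597, 0.59015342, 0.2300436 ]), 'tool_rot': array([-0.96172733,  1.35032215,  0.96013549]), 'contact_force': array([-0.43355057,  0.49724797, -0.82307578]), 'wrist_torque': array([ 0.024255  , -0.06008886,  0.03991267]), 'opening': 0.08534440958129169}
side [[359.0167220957042, 0.0, 256.5374741237527], [0.0, 359.0167220957042, 192.24765977742754], [0.0, 0.0, 1.0]] [[-0.8983, -0.4394, 0.0083], [-0.2767, 0.551, -0.7873], [0.3414, -0.7095, -0.6165]] [0.4611, 0.3216, 0.8]
top [[387.58992893479507, 0.0, 257.6035451780911], [0.0, 387.58992893479507, 186.1469409512371], [0.0, 0.0, 1.0]] [[0.0119, -0.9999, -0.0071], [-0.9967, -0.0113, -0.0806], [0.0805, 0.008, -0.9967]] [-0.167, 0.5686, 1.2565]
wrist [[269.8628872884196, 0.0, 257.0564319793753], [0.0, 269.8628872884196, 189.50260321627024], [0.0, 0.0, 1.0]] [[0.3262, 0.9453, -0.0012], [0.8967, -0.309, 0.317], [0.2993, -0.1045, -0.9484]] [-0.624, -0.0399, 0.3798]
```

View pics/side0.png

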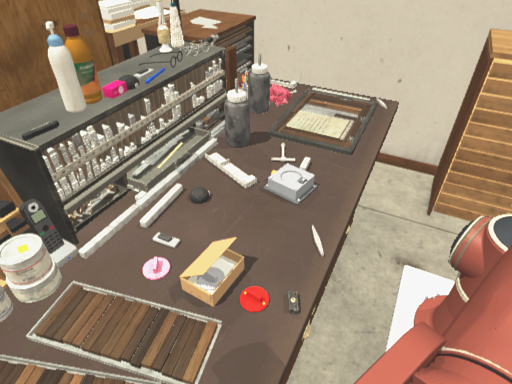

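View pics/top0.png

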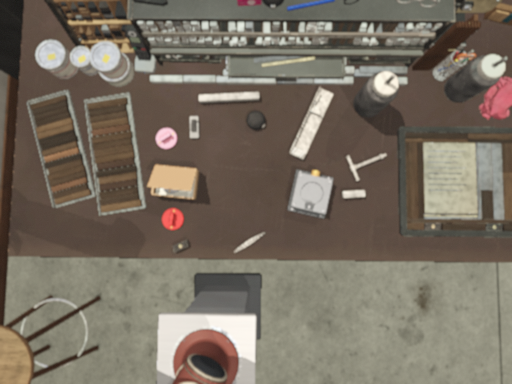

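View pics/wrist0.png

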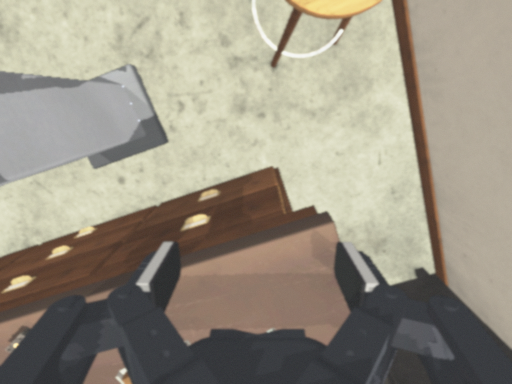

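The side view shows the carton near (212,272), the housing near (291,183), a red disc with a bar at (255,298) and a pink one at (156,268). In the top view the carton is at (174,182), the housing at (311,192), the red disc at (173,218) and the pink one at (166,138). I'll look closer.

```bash
cat > h.py <<'E'
import numpy as np, cv2
from scipy.spatial.transform import Rotation as Ro
from station import ctrl, imaging
def img(n,save=None):
    d=imaging.get_image(n)
    if save: cv2.imwrite(f"pics/{save}.png",d["color"][:,:,::-1])
    return d
def proj(d,X):
    c=np.asarray(d["R"])@np.asarray(X,float)+d["t"]; p=d["intrinsics"]@c; return p[:2]/p[2]
def ray(d,uv):
    R=np.asarray(d["R"]); o=-R.T@d["t"]; v=R.T@np.linalg.inv(d["intrinsics"])@np.array([uv[0],uv[1],1.]); return o,v/np.linalg.norm(v)
def onz(d,uv,z):
    o,v=ray(d,uv); return o+v*(z-o[2])/v[2]
def tri(dl,uvl):
    A=np.zeros((3,3));b=np.zeros(3)
    L=[ray(d,u) for d,u in zip(dl,uvl)]
    for o,v in L:
        P=np.eye(3)-np.outer(v,v);A+=P;b+=P@o
    X=np.linalg.solve(A,b)
    return X,[np.linalg.norm((np.eye(3)-np.outer(v,v))@(X-o)) for o,v in L]
def crop(d,c,r,s,name):
    x,y=c; im=d["color"][max(0,y-r[1]):y+r[1],max(0,x-r[0]):x+r[0],::-1]
    im=cv2.resize(im,None,fx=s,fy=s,interpolation=cv2.INTER_CUBIC); cv2.imwrite(f"pics/{name}.png",im)
E
python3 - <<'E'
from h import *
s=img("side");t=img("top")
crop(s,(215,275),(75,55),5,"sc");crop(s,(290,182),(50,37),8,"sp")
crop(t,(175,182),(50,50),6,"tc");crop(t,(311,192),(40,40),7,"tp")
E
```

```text
(no output)
```

View pics/sc.png

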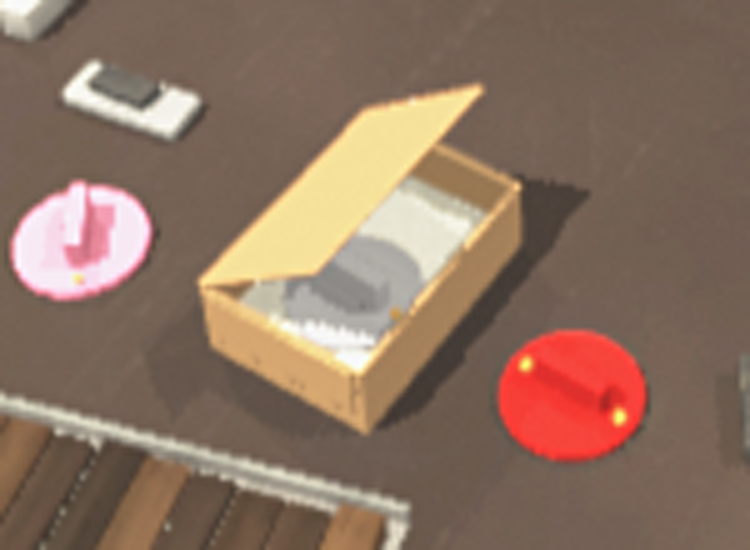

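View pics/sp.png

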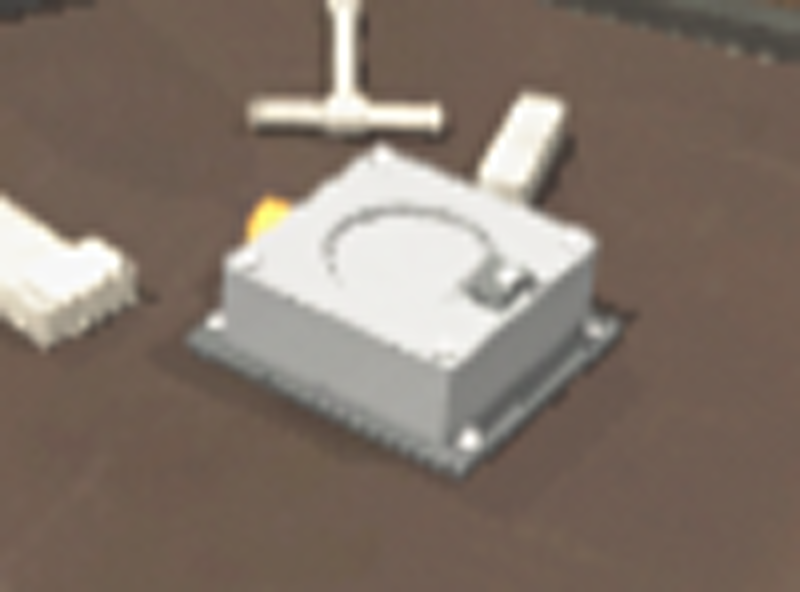

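View pics/tc.png

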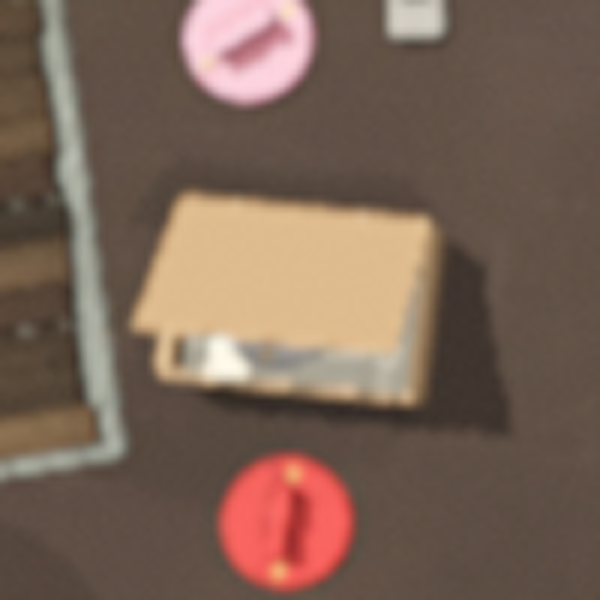

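View pics/tp.png

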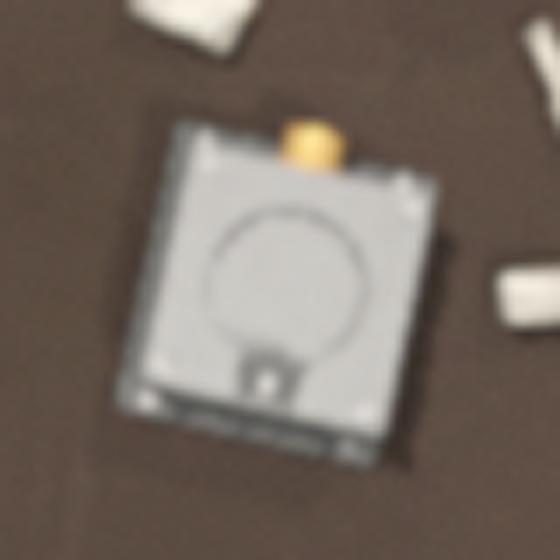

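```bash
python3 - <<'E'
from h import *
np.set_printoptions(precision=4,suppress=True)
s=img("side");t=img("top")
S=lambda x,y:(140+(x+.5)/5-.5,220+(y+.5)/5-.5); P=lambda x,y:(240+(x+.5)/8-.5,145+(y+.5)/8-.5)
T=lambda x,y:(125+(x+.5)/6-.5,132+(y+.5)/6-.5); Q=lambda x,y:(271+(x+.5)/7-.5,152+(y+.5)/7-.5)
print("rim side: ++,-+,--",*[onz(s,S(*p),.046) for p in [(200,285),(365,375),(520,185)]])
print("rim top: -+,--,+-,++",*[onz(t,T(*p),.046) for p in [(157,378),(418,405),(440,215),(183,192)]])
print("flap edge",tri([s,t],[S(482,87),T(405,348)]),tri([s,t],[S(318,272),T(133,330)]))
print("house top z.048: side -x+y? ",*[onz(s,P(*p),.048) for p in [(447,372),(597,243),(380,150),(225,262)]])
print("house top top",*[onz(t,Q(*p),.048) for p in [(143,383),(382,430),(435,178),(195,135)]])
print("recess c",onz(t,Q(287,283),.047),onz(s,P(412,263),.047))
print("claw", onz(t,Q(268,380),.055), "stub",onz(t,Q(313,145),.02))
print("cover disc side pts",onz(s,S(352,290),.023), "dot",onz(s,S(397,313),.023))
for n,p in dict(tweez=(249,242),quoin=(181,246),tape=(256,120),stamp=(194,127),bar=(354,194),red=(173,218),pink=(166,138)).items(): print(n,onz(t,p,.01)[:2])
E
```

```text
rim side: ++,-+,-- [0.6366 0.1717 0.046 ] [0.5382 0.1805 0.046 ] [0.528  0.0463 0.046 ]
rim top: -+,--,+-,++ [0.5372 0.1851 0.046 ] [0.5243 0.0437 0.046 ] [0.6275 0.0344 0.046 ] [0.6386 0.1745 0.046 ]
flap edge (array([0.551 , 0.0416, 0.102 ]), [np.float64(5.439133279647279e-05), np.float64(5.4391332796465293e-05)]) (array([0.558 , 0.1804, 0.1085]), [np.float64(0.00032605294509315864), np.float64(0.0003260529450928493)])
house top z.048: side -x+y?  [ 0.5076 -0.2669  0.048 ] [ 0.4833 -0.3776  0.048 ] [ 0.5913 -0.402   0.048 ] [ 0.6169 -0.2951  0.048 ]
house top top [ 0.5046 -0.2689  0.048 ] [ 0.4843 -0.3785  0.048 ] [ 0.6008 -0.4032  0.048 ] [ 0.6196 -0.2924  0.048 ]
recess c [ 0.5515 -0.3351  0.047 ] [ 0.5478 -0.3306  0.047 ]
claw [ 0.5064 -0.3254  0.055 ] stub [ 0.6189 -0.3509  0.02  ]
cover disc side pts [0.5806 0.1267 0.023 ] dot [0.5533 0.1288 0.023 ]
tweez [ 0.3866 -0.1342]
quoin [0.3708 0.0897]
tape [ 0.7956 -0.1522]
stamp [0.7694 0.0569]
bar [ 0.5489 -0.4807]
red [0.4624 0.1188]
pink [0.7308 0.1504]
```

```bash
cat >> h.py <<'E'
def rel(target,yawz=None):
    "shift in tool axes to target TCP pos; yawz = wanted world yaw of tool z (mod pi)"
    o=ctrl.get_obs(); R=Ro.from_rotvec(o["tool_rot"]).as_matrix()
    d=R.T@(np.array(target)-o["tool_pos"])
    a=None
    if yawz is not None:
        cur=np.arctan2(R[1,2],R[0,2]); w=(yawz-cur+np.pi/2)%np.pi-np.pi/2
        a=-w if R[2,0]<0 else w
    return d.round(4),a
def st():
    o=ctrl.get_obs(); R=Ro.from_rotvec(o["tool_rot"]).as_matrix()
    print("t",round(o["t"],2),"pos",o["tool_pos"].round(4),"zyaw",round(float(np.arctan2(R[1,2],R[0,2])),4),"F",o["contact_force"].round(2),"op",round(o["opening"],4),"q",o["q"].round(2)); return R
E
python3 - <<'E'
from h import *
R=st();print(R.round(3))
print(rel([.47,.11,.16],1.49))
E
```

```text
t 0.35 pos [0.2041 0.5906 0.231 ] zyaw 1.238 F [ 0.58 -0.25 -0.83] op 0.0853 q [ 1.12  0.05  1.61  0.    1.48 -0.12]
[[-0.    -0.945  0.327]
 [-0.     0.327  0.945]
 [-1.     0.    -0.   ]]
(array([ 0.0711, -0.4083, -0.3673]), np.float64(-0.25201555657334285))
```

```bash
python3 -m jog '[[[0.02,-0.04,-0.036,-0.1,1],[0.04,-0.08,-0.072,-0.2,1],[0.06,-0.12,-0.108,-0.25,1],[0.071,-0.16,-0.144,-0.252,1],[0.071,-0.2,-0.18,-0.252,1],[0.071,-0.24,-0.216,-0.252,1],[0.071,-0.28,-0.252,-0.252,1],[0.071,-0.32,-0.288,-0.252,1],[0.071,-0.36,-0.324,-0.252,1],[0.071,-0.4,-0.36,-0.252,1],[0.071,-0.408,-0.367,-0.252,1],[0.071,-0.408,-0.367,-0.252,1]]]' 40
python3 - <<'E'
from h import *
st();print(rel([.505,.11,.065],1.49))
img("wrist","w1");img("side","s1")
E
```

```text
t: 1.55
tool_pos: [0.4717, 0.1066, 0.1607]
tool_rot: [-1.147, 1.249, 1.144]
contact_force: [0.4, -0.2, 0.3]
opening: 0.0
t 1.55 pos [0.4717 0.1066 0.1607] zyaw 1.4845 F [ 0.36 -0.18  0.33] op 0.0 q [ 0.07 -0.24  2.01 -0.    1.38 -1.42]
(array([ 0.0957, -0.0328,  0.0064]), np.float64(-0.005539681206676139))
```

View pics/w1.png

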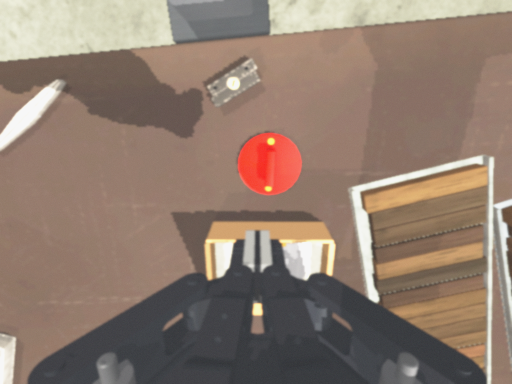

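View pics/s1.png

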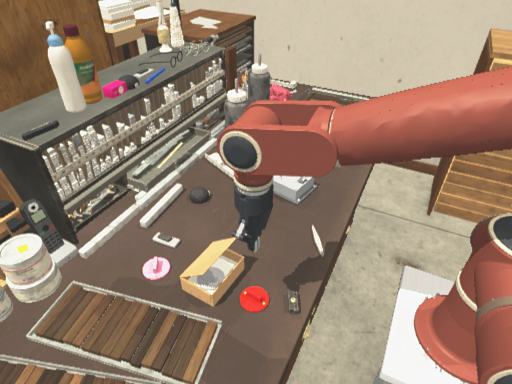

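```bash
python3 -m jog '[[[0.04,-0.02,0.006,-0.006,1],[0.08,-0.033,0.006,-0.006,1],[0.098,-0.033,0.006,-0.006,1],[0.098,-0.05,0.006,-0.006,1],[0.098,-0.06,0.006,-0.006,1],[0.098,-0.06,0.006,-0.006,1]]]'
python3 - <<'E'
from h import *
st();s=img("side","s2");crop(s,(225,262),(75,55),5,"s2c")
E
```

```text
t: 2.25
tool_pos: [0.5317, 0.1113, 0.0631]
tool_rot: [-1.153, 1.243, 1.152]
contact_force: [0.1, -0.2, 0.0]
opening: 0.0001
t 2.25 pos [0.5317 0.1113 0.0631] zyaw 1.494 F [ 0.1  -0.16  0.04] op 0.0001 q [ 0.07  0.03  1.94  0.    1.18 -1.42]
```

View pics/s2c.png

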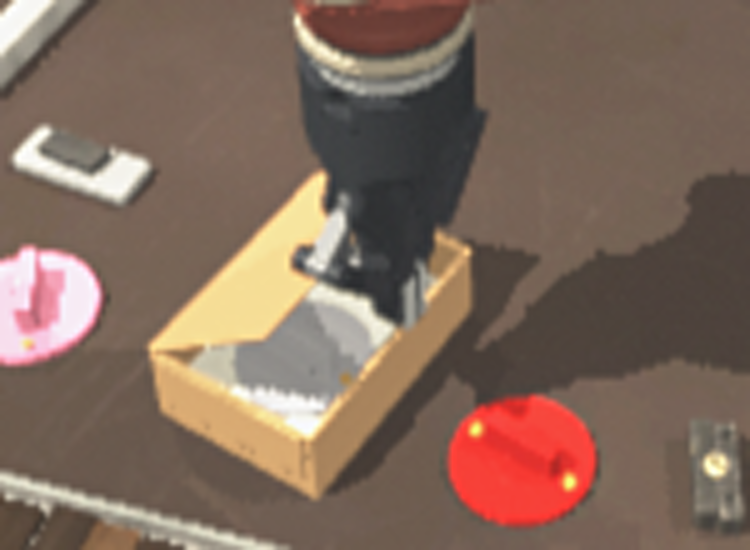

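```bash
python3 -m jog '[[[-0.004,-0.010,0,0,1],[-0.010,-0.016,0,0,1],[-0.018,-0.022,0,0,1],[-0.026,-0.030,0,0,1],[-0.033,-0.038,0,0,1],[-0.039,-0.046,0,0,1],[-0.044,-0.055,0,0,1],[-0.044,-0.055,0,0,1]]]'
python3 - <<'E'
from h import *
st();s=img("side","s3");crop(s,(225,262),(75,55),5,"s3c")
E
```

```text
t: 3.1
tool_pos: [0.5879, 0.1067, 0.1085]
tool_rot: [-1.153, 1.242, 1.15]
contact_force: [-0.5, 0.8, -0.1]
opening: 0.0002
t 3.1 pos [0.5879 0.1067 0.1085] zyaw 1.4934 F [-0.45  0.81 -0.13] op 0.0002 q [ 0.05  0.09  1.78  0.    1.26 -1.44]
```

View pics/s3c.png

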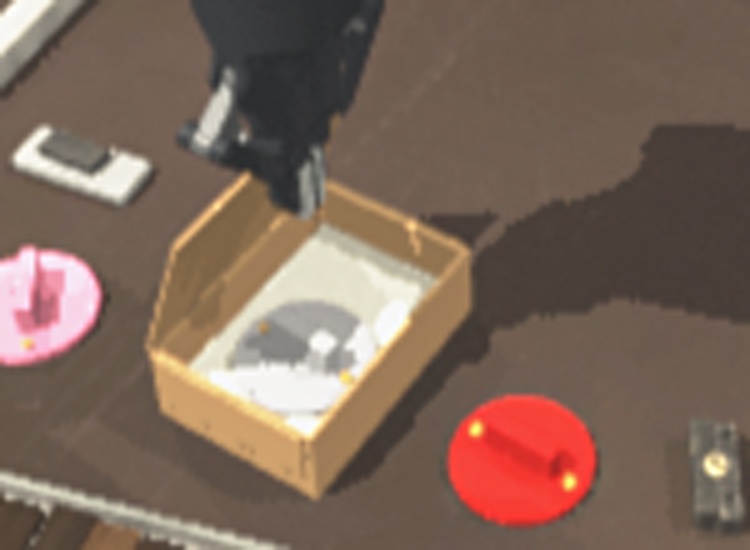

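Flap is opening well (its inside is visible at roughly 1.2–1.5 rad). I'll push on past upright.

```bash
python3 -m jog '[[[-0.002,-0.01,0,0,1],[-0.003,-0.02,0,0,1],[-0.003,-0.03,0,0,1],[-0.002,-0.04,0,0,1],[-0.000,-0.048,0,0,1],[0,-0.054,0,0,1],[0,-0.058,0,0,1],[0,-0.06,0,0,1]]]'
python3 - <<'E'
from h import *
st();s=img("side","s4");crop(s,(215,255),(75,55),5,"s4c")
E
```

```text
t: 3.95
tool_pos: [0.647, 0.1021, 0.1076]
tool_rot: [-1.153, 1.243, 1.151]
contact_force: [-1.1, -1.2, -0.0]
opening: -0.0001
t 3.95 pos [0.647  0.1021 0.1076] zyaw 1.4935 F [-1.06 -1.18 -0.01] op -0.0001 q [ 0.04  0.22  1.64  0.    1.28 -1.45]
```

View pics/s4c.png

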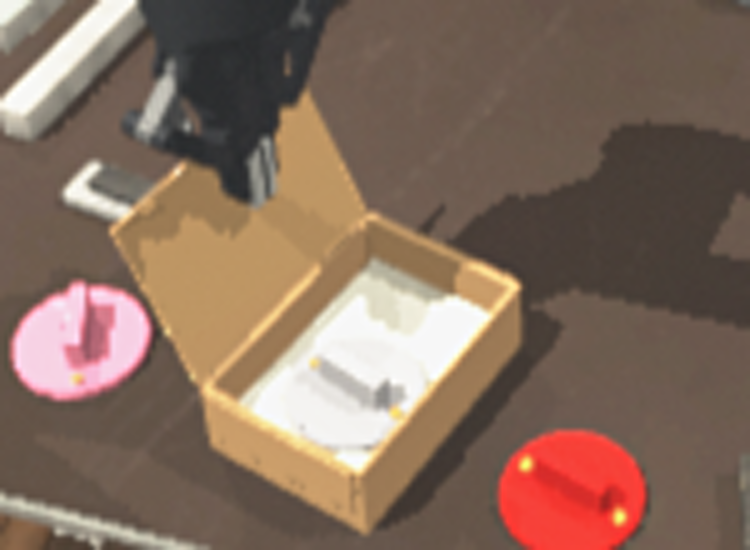

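```bash
python3 - <<'E'
from h import *
R=st();d=img("wrist")
o,v=ray(d,(256,190));p=ctrl.get_obs()["tool_pos"]
print(R.T@(o-p),R.T@v)
print(rel([.50,-.3,.22],1.37))
print(rel([.57,.108,.20],1.49))
E
```

```text
t 4.0 pos [0.6471 0.1021 0.1078] zyaw 1.4934 F [ 0.07 -0.97 -0.85] op -0.0003 q [ 0.04  0.22  1.64  0.    1.28 -1.45]
[-1.41804699e-01  8.27256034e-02 -8.82599732e-05] [ 0.94769941 -0.31915265 -0.00272452]
(array([-0.1126,  0.1152, -0.4122]), np.float64(0.12353915987373076))
(array([-0.0923,  0.0769, -0.0001]), np.float64(0.0035391598737308794))
```

```bash
python3 -m jog '[[[-0.03,0.03,0,0,1],[-0.06,0.06,0,0,1],[-0.092,0.063,-0.03,0.05,1],[-0.092,0.063,-0.08,0.12,0.2],[-0.092,0.063,-0.13,0.1235,0.2],[-0.092,0.063,-0.18,0.1235,0.2],[-0.092,0.063,-0.23,0.1235,0.2],[-0.092,0.063,-0.28,0.1235,0.2],[-0.092,0.063,-0.33,0.1235,0.2],[-0.092,0.063,-0.38,0.1235,0.2],[-0.092,0.063,-0.43,0.1235,0.2],[-0.092,0.063,-0.443,0.1235,0.2]]]'
python3 - <<'E'
from h import *
st();w=img("wrist","w5");s=img("side","s5");t=img("top","t5")
cv2.imwrite("pics/w5c.png",cv2.resize(w["color"][60:300,130:400,::-1],None,fx=2.9,fy=2.4,interpolation=2))
crop(s,(215,265),(50,37),8,"s5c");crop(t,(173,180),(40,36),8,"t5c")
E
```

```text
t: 5.25
tool_pos: [0.5485, -0.3391, 0.1997]
tool_rot: [-1.059, 1.299, 1.054]
contact_force: [-0.6, 0.8, -0.0]
opening: 0.0342
t 5.25 pos [ 0.5485 -0.3391  0.1997] zyaw 1.3655 F [-0.59  0.8  -0.03] op 0.0342 q [-0.67  0.12  1.6   0.    1.42 -2.03]
```

View pics/w5.png

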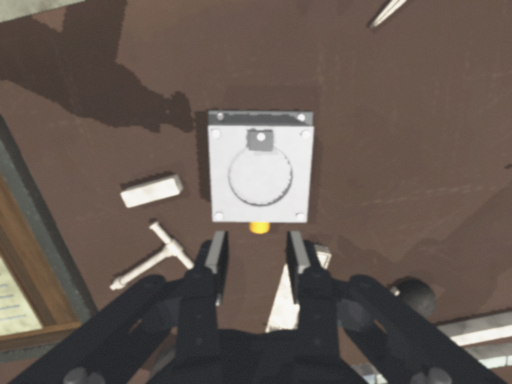

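View pics/s5c.png

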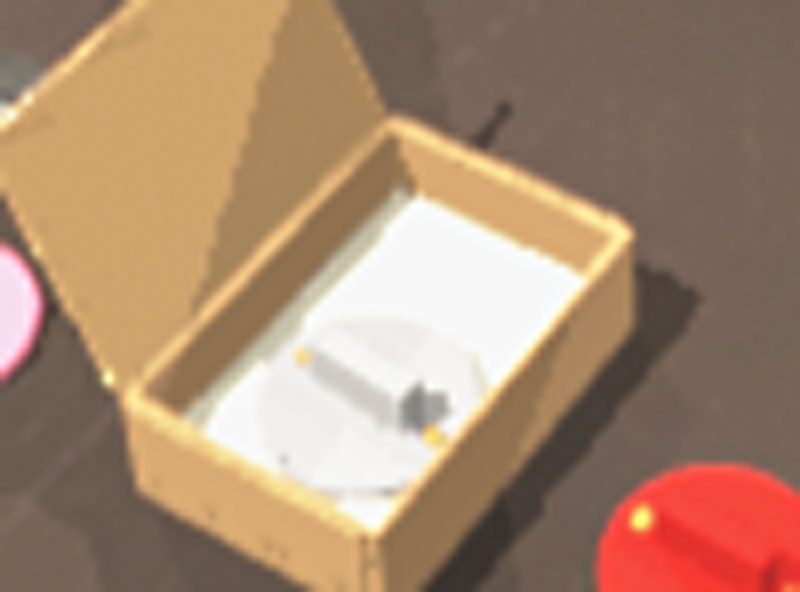

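View pics/t5c.png

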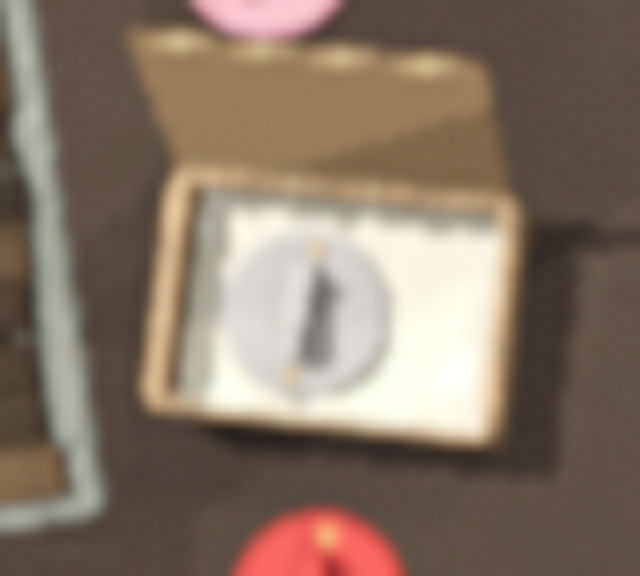

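Candidates for the cover in the top view are the bare steel disc inside the carton (~(171,183)), the red disc (173,218) and the pink disc (166,138). The steel one is meant, and the close crops confirm it is a grey disc with a bar and yellow end marks. Next I'll measure the recess and the cover.

```bash
python3 - <<'E'
from h import *
np.set_printoptions(precision=4,suppress=True)
w=img("wrist");t=img("top");s=img("side")
crop(w,(261,170),(60,65),6,"w6c")
# recess ring via dark edge
g=cv2.cvtColor(w["color"],cv2.COLOR_RGB2GRAY).astype(float)
c=np.array([261,176.]);pts=[]
bl=cv2.GaussianBlur(g,(0,0),.7)
for a in np.linspace(0,2*np.pi,120,endpoint=False):
    r=np.arange(26,37,.25); xy=c[:,None]+np.array([np.cos(a),np.sin(a)])[:,None]*r
    v=cv2.remap(bl.astype(np.float32),xy[0].astype(np.float32)[None],xy[1].astype(np.float32)[None],1)[0]
    i=v.argmin()
    if np.median(v)-v[i]>12 and np.sin(a)>-0.75: pts.append(onz(w,xy[:,i],.047)[:2])
pts=np.array(pts); 
for _ in range(4):
    A=np.c_[2*pts,np.ones(len(pts))];x=np.linalg.lstsq(A,(pts**2).sum(1),rcond=None)[0]
    r=np.sqrt(x[2]+x[0]**2+x[1]**2);e=abs(np.hypot(*(pts-x[:2]).T)-r);pts=pts[e<max(.0015,np.median(e)*2)]
print("recess",x[:2],r,len(pts))
# cover from top crop
T=lambda x,y:(133+(x+.5)/8-.5,144+(y+.5)/8-.5); S=lambda x,y:(165+(x+.5)/8-.5,228+(y+.5)/8-.5)
print("top disc c",onz(t,T(308,315),.023),"dots",onz(t,T(317,248),.023),onz(t,T(293,374),.023))
print("side dots",onz(s,S(303,356),.023),onz(s,S(432,437),.023))
E
```

```text
recess [ 0.5489 -0.3358] 0.03544417697799201 90
top disc c [0.5778 0.1257 0.023 ] dots [0.6057 0.1228 0.023 ] [0.5533 0.1312 0.023 ]
side dots [0.6069 0.1203 0.023 ] [0.5543 0.1293 0.023 ]
```

View pics/w6c.png

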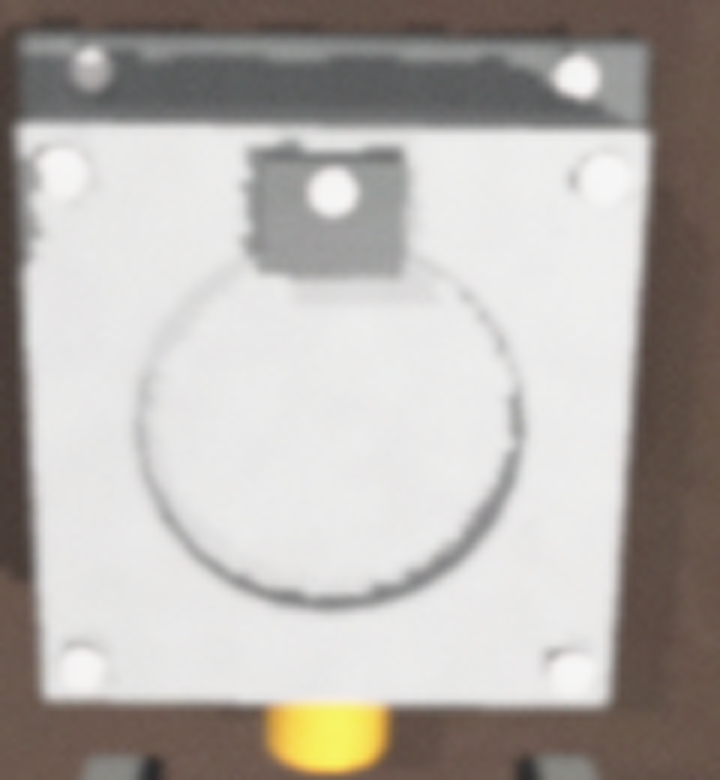

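```bash
python3 - <<'E'
from h import *
np.set_printoptions(precision=4,suppress=True)
w=img("wrist")
C=lambda x,y:(201+(x+.5)/6-.5,105+(y+.5)/6-.5)
sc=np.array([onz(w,C(*p),.051)[:2] for p in [(62,172),(605,180),(572,668),(80,668)]]);print(sc,sc.mean(0))
co=np.array([onz(w,C(*p),.048)[:2] for p in [(20,125),(650,129),(610,705),(42,700)]]);print(co,co.mean(0))
yaw=lambda d:np.arctan2(d[1],d[0])
for q in(sc,co): print(yaw(q[1]-q[0]),yaw(q[2]-q[3]),yaw(q[3]-q[0]),yaw(q[2]-q[1]))
k=[onz(w,C(*p),.055)[:2] for p in [(256,273),(404,279)]];print("claw",k,np.mean(k,0))
E
```

```text
[[ 0.493  -0.371 ]
 [ 0.5133 -0.2771]
 [ 0.6055 -0.2971]
 [ 0.5864 -0.3915]] [ 0.5496 -0.3342]
[[ 0.4839 -0.3768]
 [ 0.5065 -0.2676]
 [ 0.6163 -0.2907]
 [ 0.5929 -0.4014]] [ 0.5499 -0.3341]
1.3577208709250934 1.3715924550753764 -0.2160153911270311 -0.21433839009290329
1.36611094520407 1.3618643071674534 -0.2219312210868199 -0.2080146993343718
claw [array([ 0.5166, -0.3409]), array([ 0.5229, -0.3153])] [ 0.5198 -0.3281]
```

```bash
python3 - <<'E'
from h import *
st();print(rel([.5795,.1258,.15],1.406))
E
```

```text
t 5.6 pos [ 0.5501 -0.3329  0.1996] zyaw 1.3722 F [ 0.49 -0.14  1.01] op 0.0341 q [-0.66  0.11  1.6   0.    1.43 -2.03]
(array([0.0499, 0.0617, 0.4554]), np.float64(-0.03376516477693414))
```

```bash
python3 -m jog '[[[0,0.006,0.04,-0.034,0.2],[0,0.012,0.085,-0.034,0.2],[0,0.018,0.13,-0.034,0.2],[0,0.024,0.175,-0.034,0.2],[0,0.03,0.22,-0.034,0.2],[0,0.036,0.265,-0.034,0.2],[0,0.042,0.31,-0.034,0.2],[0,0.048,0.355,-0.034,0.2],[0.02,0.055,0.4,-0.034,0.2],[0.05,0.0617,0.44,-0.034,0.2],[0.05,0.0617,0.4554,-0.034,0.2],[0.05,0.0617,0.4554,-0.034,0.2]]]'
python3 - <<'E'
from h import *
st();w=img("wrist","w7");crop(w,(256,190),(80,75),5,"w7c");st()
E
```

```text
t: 6.8
tool_pos: [0.5787, 0.1283, 0.1494]
tool_rot: [-1.091, 1.28, 1.09]
contact_force: [0.0, -0.6, 1.2]
opening: 0.0341
t 6.8 pos [0.5787 0.1283 0.1494] zyaw 1.4108 F [ 0.   -0.61  1.24] op 0.0341 q [ 0.09  0.04  1.77  0.    1.34 -1.32]
t 6.85 pos [0.5796 0.1267 0.1506] zyaw 1.409 F [0.18 0.37 0.59] op 0.0343 q [ 0.09  0.04  1.76 -0.    1.34 -1.32]
```

View pics/w7c.png

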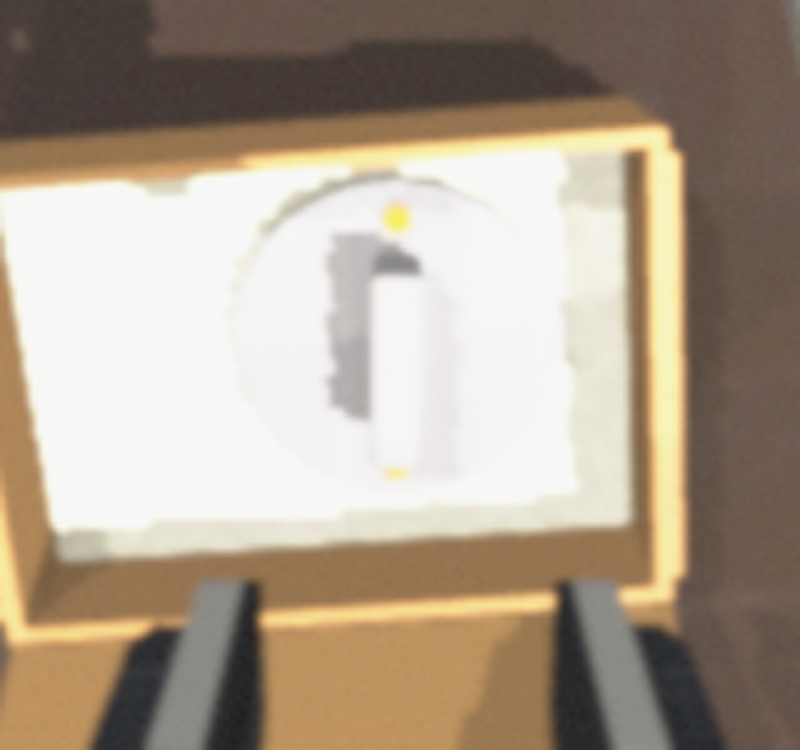

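```bash
python3 - <<'E'
from h import *
np.set_printoptions(precision=4,suppress=True)
w=img("wrist");C=lambda x,y:(176+(x+.5)/5-.5,115+(y+.5)/5-.5)
a=onz(w,C(396.5,273),.043);b=onz(w,C(397.5,467),.043);print(a,b,(a+b)/2,np.linalg.norm(a-b),np.arctan2(*(b-a)[1::-1]))
print(onz(w,C(397,218),.023),onz(w,C(232,330),.023),onz(w,C(562,330),.023))
m=(a+b)/2;print(rel([m[0],m[1],.0265],1.406));st()
E
```

```text
[0.5601 0.1281 0.043 ] [0.5994 0.1218 0.043 ] [0.5798 0.1249 0.043 ] 0.03986432079249068 -0.15883671896143622
[0.5538 0.1291 0.023 ] [0.5716 0.0913 0.023 ] [0.5827 0.1591 0.023 ]
(array([ 0.1248,  0.0008, -0.001 ]), np.float64(0.0012193761907888234))
t 6.9 pos [0.5802 0.1257 0.1513] zyaw 1.4072 F [-0.23 -0.01  0.96] op 0.0343 q [ 0.09  0.04  1.76 -0.    1.33 -1.32]
```

```bash
python3 -m jog '[[[0.04,0.001,-0.001,-0.003,0.2],[0.08,0.001,-0.001,-0.003,0.2],[0.11,0.001,-0.001,-0.003,0.2],[0.1245,0.001,-0.001,-0.003,0.2],[0.1245,0.001,-0.001,-0.003,0.2],[0.1245,0.001,-0.001,-0.003,1],[0.1245,0.001,-0.001,-0.003,1],[0.1245,0.001,-0.001,-0.003,1],[0.1245,0.001,-0.001,-0.003,1],[0.1245,0.001,-0.001,-0.003,1]]]' 40
python3 - <<'E'
from h import *
st();w=img("wrist","w8")
E
```

```text
t: 7.9
tool_pos: [0.5818, 0.1248, 0.0297]
tool_rot: [-1.094, 1.274, 1.084]
contact_force: [0.3, -2.2, 6.8]
opening: 0.009
t 7.9 pos [0.5818 0.1248 0.0297] zyaw 1.4105 F [ 0.34 -2.2   6.8 ] op 0.009 q [ 0.09  0.18  1.83 -0.    1.12 -1.32]
```

View pics/w8.png

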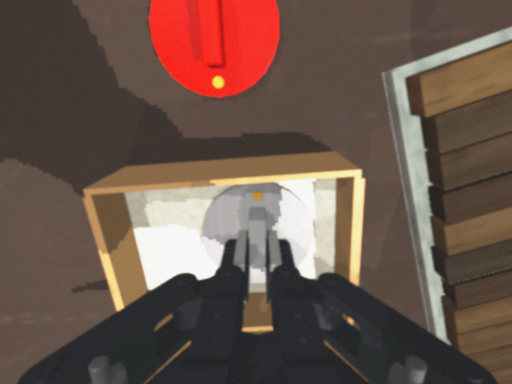

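```bash
python3 -m jog '[[[0,0,0,0,0.5],[-0.002,0,0,0,0.5],[-0.003,0,0,0,0.5],[-0.003,0,0,0,0.5],[-0.003,0,0,0,1],[-0.003,0,0,0,1],[-0.003,0,0,0,1],[-0.003,0,0,0,1]]]' 40
python3 - <<'E'
from h import *
st()
E
```

```text
t: 8.75
tool_pos: [0.5817, 0.1249, 0.0326]
tool_rot: [-1.094, 1.274, 1.084]
contact_force: [-0.6, 1.0, 0.6]
opening: 0.0085
t 8.75 pos [0.5817 0.1249 0.0326] zyaw 1.4105 F [-0.58  0.99  0.57] op 0.0085 q [ 0.09  0.18  1.83 -0.    1.12 -1.32]
```

```bash
python3 -m jog '[[[-0.02,0,0,0,1],[-0.05,0,0,0,1],[-0.08,0,0,0,1],[-0.12,0,0,0,1],[-0.16,0,0,0,1],[-0.17,0,0,0,1],[-0.17,0,0,0,1]]]' 40
python3 - <<'E'
from h import *
st();s=img("side","s9");crop(s,(223,200),(60,50),6,"s9c");w=img("wrist","w9")
o=ctrl.get_obs();print(proj(s,o["tool_pos"]))
E
```

```text
t: 9.45
tool_pos: [0.5812, 0.125, 0.2045]
tool_rot: [-1.096, 1.271, 1.082]
contact_force: [-0.4, 0.3, -1.0]
opening: 0.0087
t 9.45 pos [0.5812 0.125  0.2045] zyaw 1.4105 F [-0.35  0.3  -1.04] op 0.0087 q [ 0.09 -0.01  1.72 -0.    1.42 -1.32]
[205.2579076  225.37279822]
```

View pics/s9c.png

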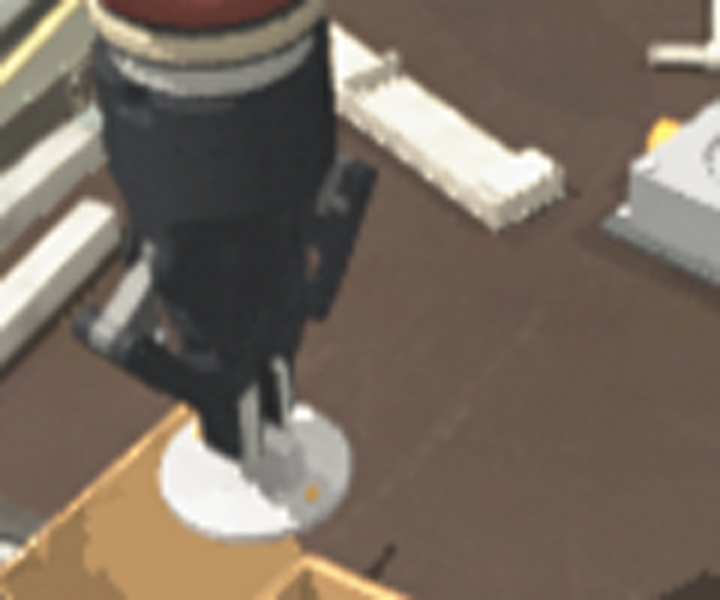

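View pics/w9.png

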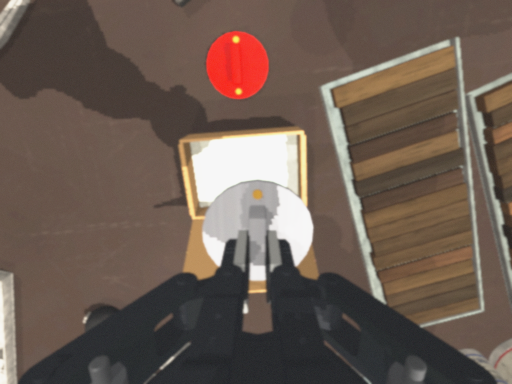

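```bash
python3 - <<'E'
from h import *
R=st();w=img("wrist");p=ctrl.get_obs()["tool_pos"]
h=cv2.cvtColor(w["color"],cv2.COLOR_RGB2HSV)[185:205,245:270]
m=(h[...,1]>110)&(h[...,0]>8)&(h[...,0]<32);ys,xs=np.nonzero(m);u=(245+xs.mean(),185+ys.mean());print(u,m.sum())
o,v=ray(w,u);o=R.T@(o-p);v=R.T@v
for dx in (0,.003,.006,.009,.012): print(dx,o+v*(dx-o[0])/v[0])
crop(w,(257,230),(70,60),5,"w9c")
print(rel([.5498,-.3345,.12],1.364))
E
```

```text
t 9.55 pos [0.579  0.1248 0.2002] zyaw 1.4105 F [ 0.13  0.04 -1.82] op 0.0086 q [ 0.09 -0.01  1.73 -0.    1.42 -1.32]
(np.float64(257.1515151515151), np.float64(193.93939393939394)) 66
0 [0.         0.03214456 0.00018833]
0.003 [0.003      0.03108534 0.00019291]
0.006 [0.006      0.03002612 0.00019749]
0.009 [0.009      0.0289669  0.00020206]
0.012 [0.012      0.02790768 0.00020664]
(array([ 0.0796, -0.0446, -0.458 ]), np.float64(0.04646093814980845))
```

View pics/w9c.png

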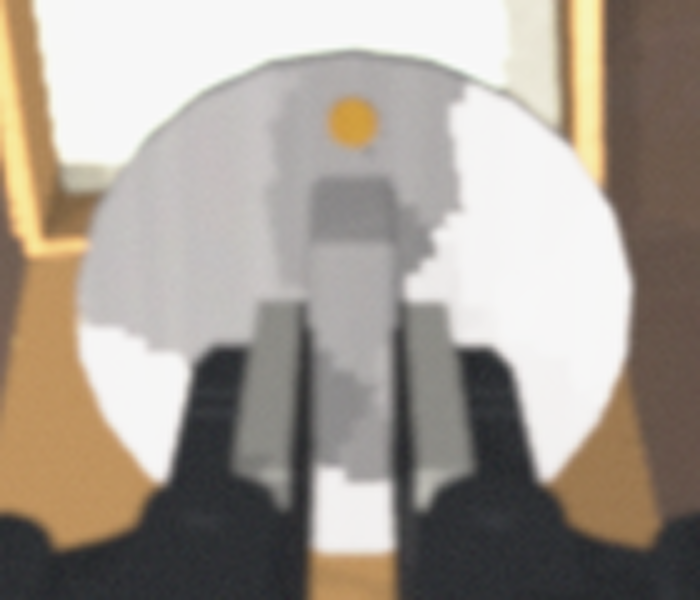

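```bash
python3 - <<'E'
from h import *
print(rel([.5599,-.3366,.11],1.364))
E
python3 -m jog '[[[0,-0.004,-0.04,0.02,1],[0,-0.008,-0.085,0.04,1],[0,-0.012,-0.13,0.046,1],[0,-0.016,-0.175,0.046,1],[0,-0.022,-0.22,0.046,1],[0,-0.028,-0.265,0.046,1],[0.01,-0.034,-0.31,0.046,1],[0.03,-0.042,-0.355,0.046,1],[0.05,-0.048,-0.4,0.046,1],[0.075,-0.053,-0.44,0.046,1],[0.09,-0.055,-0.46,0.046,1],[0.09,-0.055,-0.46,0.046,1]]]'
python3 - <<'E'
from h import *
st();w=img("wrist","w10");crop(w,(257,220),(75,70),5,"w10c");s=img("side","s10");crop(s,(280,170),(60,50),6,"s10c")
R=st();p=ctrl.get_obs()["tool_pos"]
print(rel([.5599,-.3366,.08],1.364))
for y in (-.005,.005): print(proj(w,p+R@[0,.011,y]))
E
```

```text
(array([ 0.0896, -0.0548, -0.4584]), np.float64(0.04646093814980845))
t: 10.8
tool_pos: [0.556, -0.3387, 0.1027]
tool_rot: [-1.047, 1.302, 1.059]
contact_force: [-0.6, -0.1, -1.7]
opening: 0.0085
t 10.8 pos [ 0.556  -0.3387  0.1027] zyaw 1.3608 F [-0.57 -0.12 -1.7 ] op 0.0085 q [-0.66  0.22  1.65  0.    1.28 -2.02]
t 10.9 pos [ 0.5584 -0.3372  0.1067] zyaw 1.3636 F [-0.01  0.79 -1.16] op 0.0087 q [-0.66  0.22  1.65  0.    1.28 -2.02]
(array([ 0.0267, -0.0013,  0.0008]), np.float64(-0.00037573728516249183))
[251.78737249 235.60033216]
[269.27595869 235.54493016]
```

View pics/w10c.png

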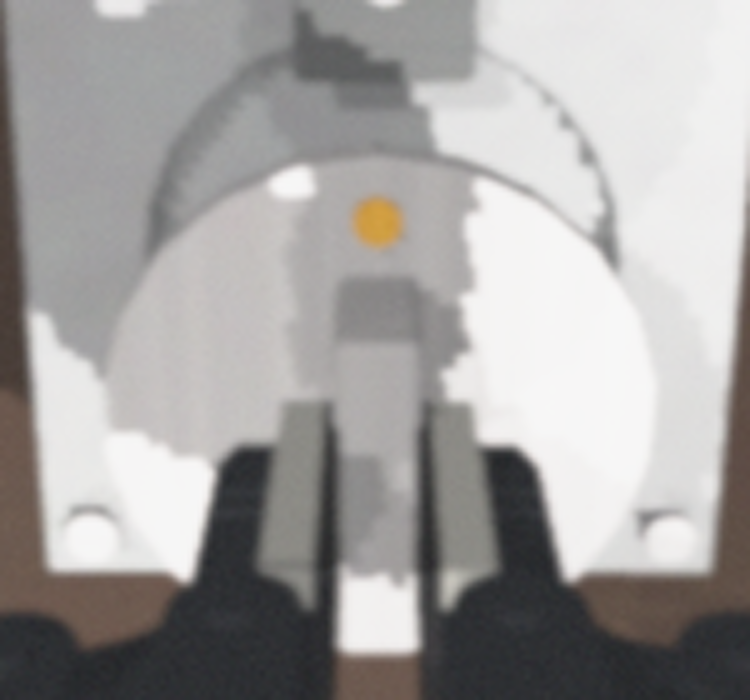

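View pics/s10c.png

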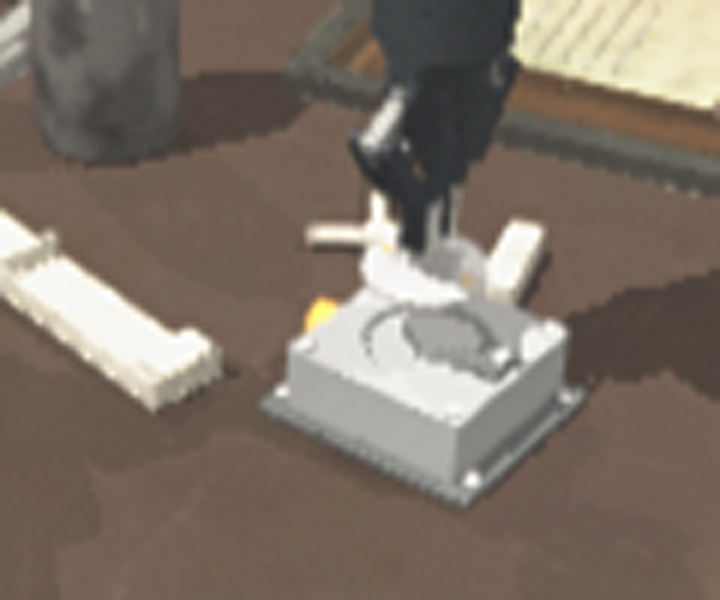

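```bash
python3 -m jog '[[[0.015,-0.0015,0,0,1],[0.03,-0.0015,0,0,1],[0.038,-0.0015,0,0,1],[0.038,-0.0015,0,0,1],[0.038,-0.0015,0,0,1]]]' 25
python3 - <<'E'
from h import *
st();w=img("wrist","w11");crop(w,(257,220),(75,70),5,"w11c");s=img("side","s11");crop(s,(290,180),(45,37),8,"s11c")
st();print(rel([.5599,-.3366,.08],1.364))
E
```

```text
t: 11.4
tool_pos: [0.56, -0.337, 0.0685]
tool_rot: [-1.053, 1.298, 1.058]
contact_force: [-0.7, 0.0, -0.9]
opening: 0.0086
t 11.4 pos [ 0.56   -0.337   0.0685] zyaw 1.3642 F [-0.66  0.02 -0.92] op 0.0086 q [-0.66  0.26  1.66  0.    1.22 -2.02]
t 11.5 pos [ 0.5604 -0.3376  0.0696] zyaw 1.3639 F [ 0.01 -0.12 -1.69] op 0.0087 q [-0.66  0.26  1.66  0.    1.22 -2.02]
(array([-0.0104,  0.0007,  0.0009]), np.float64(-0.000140692160024658))
```

View pics/w11c.png

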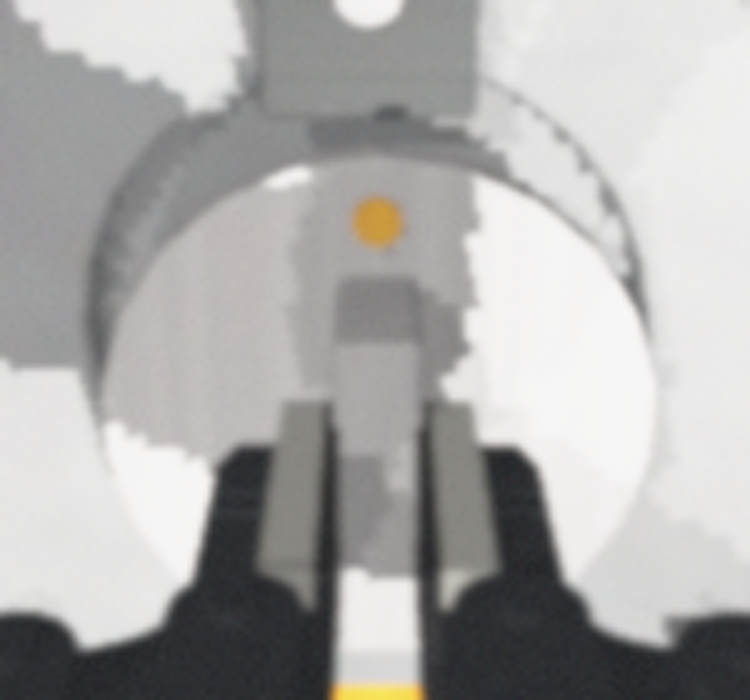

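View pics/s11c.png

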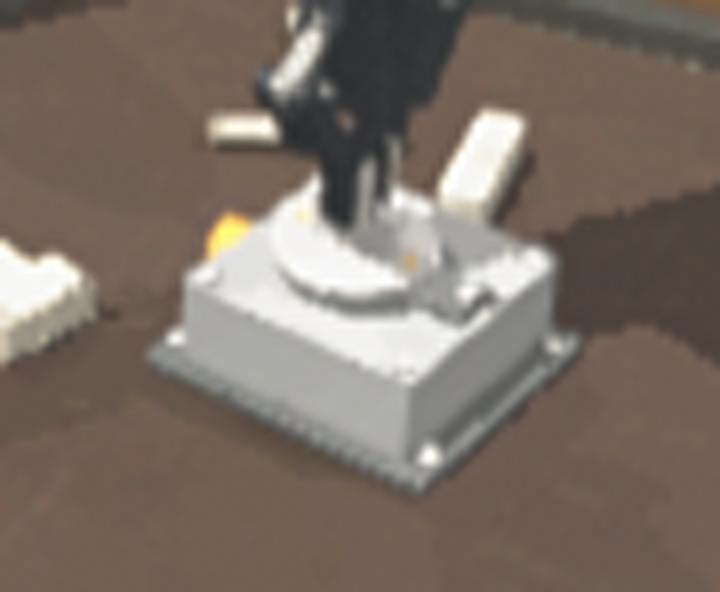

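```bash
python3 - <<'E'
from h import *
np.set_printoptions(precision=4,suppress=True)
w=img("wrist");R=st();p=ctrl.get_obs()["tool_pos"]
C=lambda x,y:(182+(x+.5)/5-.5,150+(y+.5)/5-.5)
L=lambda X:(R.T@(X-p))
print("claw L,R,tip(z.055/.051)",L(onz(w,C(265,108),.055)),L(onz(w,C(475,113),.055)),L(onz(w,C(390,113),.051)))
print("recess l,r",L(onz(w,C(88,315),.048)),L(onz(w,C(648,325),.048)))
zt=p[2]-.0096
print("disc l,r,edge,dot",*[L(onz(w,C(*q),zt)) for q in[(104,400),(657,400),(380,156),(378,222)]])
E
```

```text
t 11.55 pos [ 0.5605 -0.3378  0.0697] zyaw 1.3637 F [ 0.32  0.32 -1.03] op 0.0087 q [-0.66  0.26  1.66  0.    1.22 -2.02]
claw L,R,tip(z.055/.051) [ 0.0147  0.0422 -0.0133] [0.0147 0.0415 0.0118] [0.0187 0.0405 0.0017]
recess l,r [ 0.0217  0.0123 -0.0379] [0.0218 0.0108 0.0359]
disc l,r,edge,dot [ 0.0095  0.006  -0.0338] [0.0097 0.006  0.035 ] [0.0096 0.0377 0.0004] [0.0096 0.0295 0.0002]
```

```bash
python3 -m jog '[[[0,0.0022,-0.0014,0,1],[0,0.0022,-0.0014,0,1],[0.003,0.0022,-0.0014,0,1],[0.005,0.0022,-0.0014,0,1],[0.006,0.0022,-0.0014,0,1],[0.006,0.0022,-0.0014,0,1],[0.006,0.0022,-0.0014,0,1]]]' 25
python3 - <<'E'
from h import *
st();w=img("wrist","w12");crop(w,(257,220),(75,70),5,"w12c")
st()
E
```

```text
t: 12.25
tool_pos: [0.5581, -0.3387, 0.0638]
tool_rot: [-1.055, 1.298, 1.055]
contact_force: [-0.4, -0.2, -0.1]
opening: 0.0086
t 12.25 pos [ 0.5581 -0.3387  0.0638] zyaw 1.3637 F [-0.41 -0.2  -0.12] op 0.0086 q [-0.66  0.27  1.67  0.    1.21 -2.02]
t 12.3 pos [ 0.5581 -0.3387  0.0638] zyaw 1.3637 F [-0.59  0.3   0.26] op 0.0087 q [-0.66  0.27  1.67  0.    1.21 -2.02]
```

View pics/w12c.png

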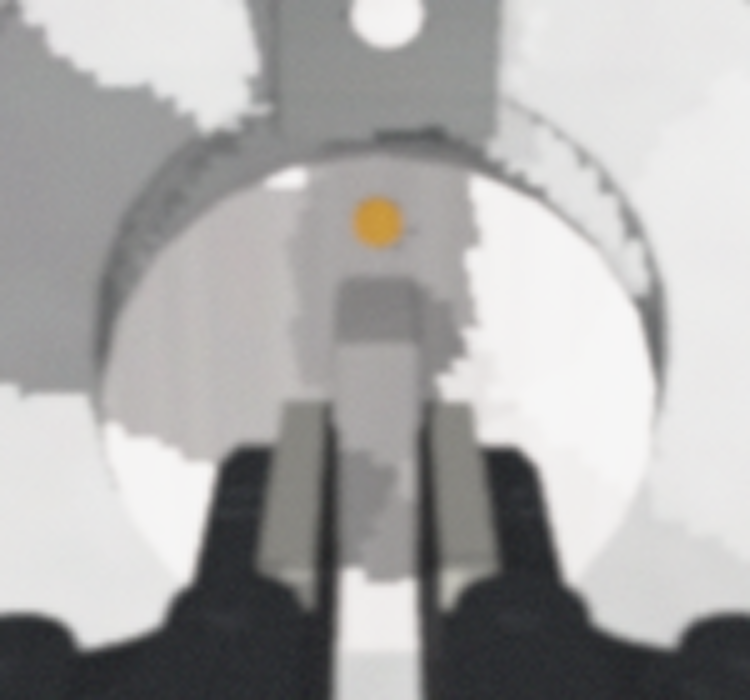

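```bash
python3 -m jog '[[[0.001,0,0,0,1],[0.0015,0,0,0,1],[0.0015,0,0,0,1],[0.0015,0,0,0,1]]]' 25
python3 - <<'E'
from h import *
st()
E
python3 -m jog '[[[-0.0,0,0,0,0.65],[-0.0,0,0,0,0.65],[-0.0,0,0,0,0.65],[0,0,0,0,0.65]]]' 25
python3 - <<'E'
from h import *
st();w=img("wrist","w13");crop(w,(257,220),(75,70),5,"w13c");s=img("side","s13");crop(s,(290,180),(45,37),8,"s13c")
E
```

```text
t: 12.7
tool_pos: [0.5583, -0.3389, 0.0636]
tool_rot: [-1.055, 1.298, 1.055]
contact_force: [-3.5, 1.3, 6.2]
opening: 0.0088
t 12.7 pos [ 0.5583 -0.3389  0.0636] zyaw 1.3638 F [-3.49  1.3   6.21] op 0.0088 q [-0.66  0.27  1.67  0.    1.21 -2.02]
t: 13.1
tool_pos: [0.5583, -0.3388, 0.0634]
tool_rot: [-1.055, 1.298, 1.055]
contact_force: [0.5, -0.5, 0.7]
opening: 0.0148
t 13.1 pos [ 0.5583 -0.3388  0.0634] zyaw 1.3639 F [ 0.46 -0.48  0.73] op 0.0148 q [-0.66  0.27  1.67  0.    1.21 -2.02]
```

View pics/w13c.png

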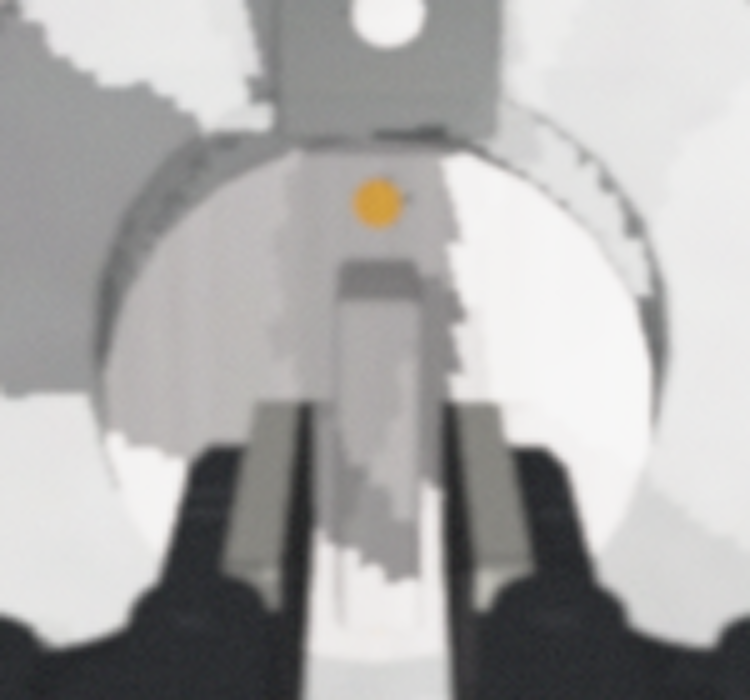

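View pics/s13c.png

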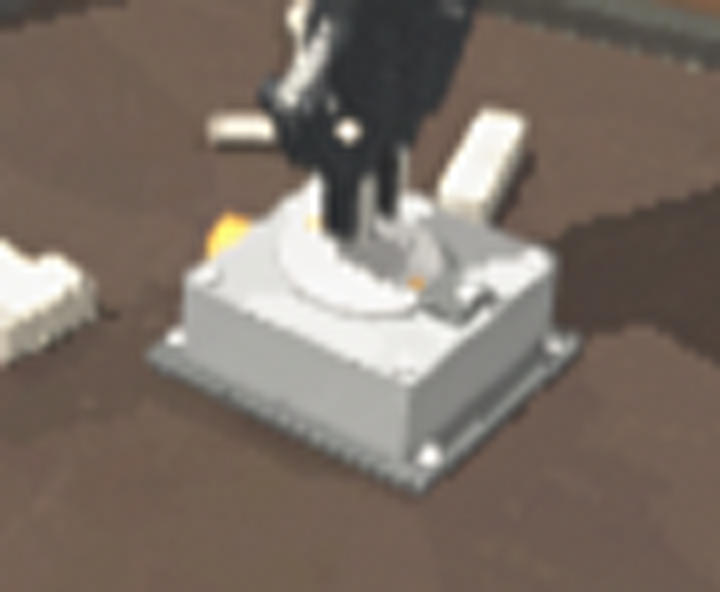

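```bash
python3 -m jog '[[[0,0,0,0,1],[0,0,0,0,1],[0,0,0,0,1],[0,0.0015,0,0,1],[0,0.003,0,0,1],[0,0.0045,0,0,1],[0,0.006,0,0,1],[0,0.007,0,0,1],[0,0.007,0,0,1],[0,0.007,0,0,1]]]' 20
python3 - <<'E'
from h import *
st();w=img("wrist","w14");crop(w,(257,220),(75,70),5,"w14c");s=img("side","s14");crop(s,(290,180),(45,37),8,"s14c")
E
```

```text
t: 14.2
tool_pos: [0.5512, -0.3373, 0.0633]
tool_rot: [-1.055, 1.298, 1.056]
contact_force: [-0.2, -0.5, -0.5]
opening: 0.009
t 14.2 pos [ 0.5512 -0.3373  0.0633] zyaw 1.3639 F [-0.17 -0.51 -0.53] op 0.009 q [-0.67  0.25  1.68  0.    1.2  -2.03]
```

View pics/w14c.png

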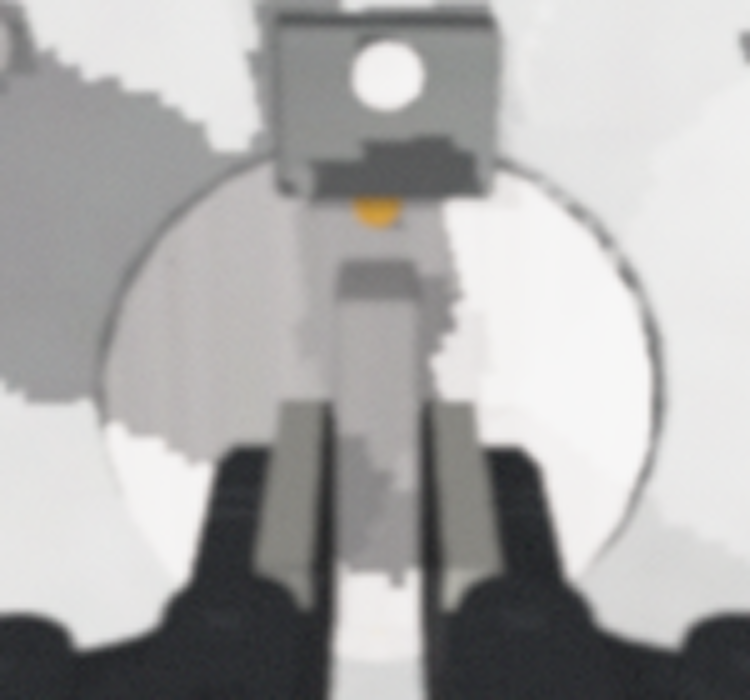

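View pics/s14c.png

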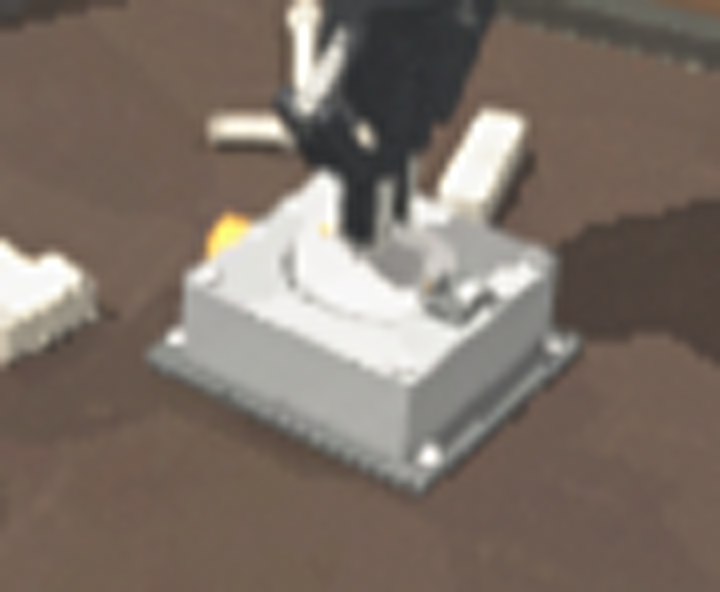

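The edge is under the claw, and the disc looks concentric with the recess. I'll open and let the far edge drop.

```bash
python3 -m jog '[[[0,0,0,0,0.6],[0,0,0,0,0.6],[0,0,0,0,0.6],[0,0,0,0,0.6]]]' 20
python3 - <<'E'
from h import *
st();w=img("wrist","w15");crop(w,(257,220),(75,70),5,"w15c");s=img("side","s15");crop(s,(290,180),(45,37),8,"s15c")
E
```

```text
t: 14.7
tool_pos: [0.5512, -0.3374, 0.0633]
tool_rot: [-1.055, 1.298, 1.056]
contact_force: [0.1, -0.5, -0.2]
opening: 0.0169
t 14.7 pos [ 0.5512 -0.3374  0.0633] zyaw 1.3639 F [ 0.14 -0.5  -0.16] op 0.0169 q [-0.67  0.25  1.68  0.    1.2  -2.03]
```

View pics/w15c.png

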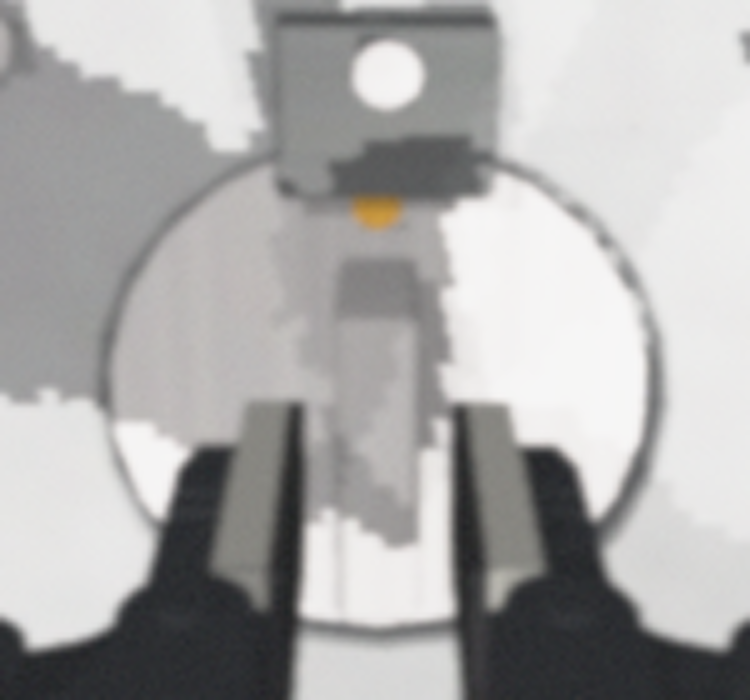

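View pics/s15c.png

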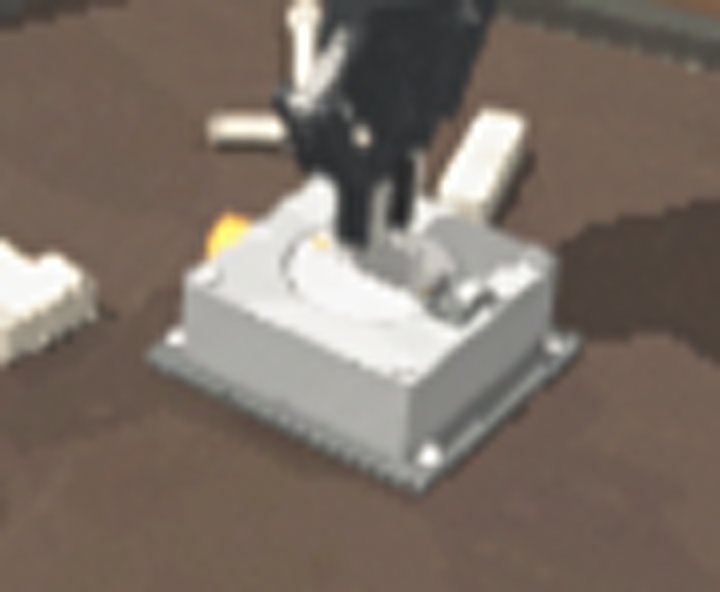

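```bash
python3 -m jog '[[[0,0,0,0,0.3],[-0.01,0,0,0,0.3],[-0.03,0,0,0,0.3],[-0.06,0,0,0,0.3],[-0.09,0,0,0,0.3],[-0.1,0,0,0,0.3],[-0.1,0,0,0,0.3]]]' 20
python3 - <<'E'
from h import *
st();w=img("wrist","w16");crop(w,(260,175),(62,58),6,"w16c");s=img("side","s16");crop(s,(290,180),(45,37),8,"s16c")
E
```

```text
t: 15.5
tool_pos: [0.5523, -0.3384, 0.1662]
tool_rot: [-1.059, 1.297, 1.052]
contact_force: [0.4, 0.1, 0.4]
opening: 0.0297
t 15.5 pos [ 0.5523 -0.3384  0.1662] zyaw 1.3639 F [0.4  0.06 0.41] op 0.0297 q [-0.67  0.15  1.62  0.    1.37 -2.03]
```

View pics/w16c.png

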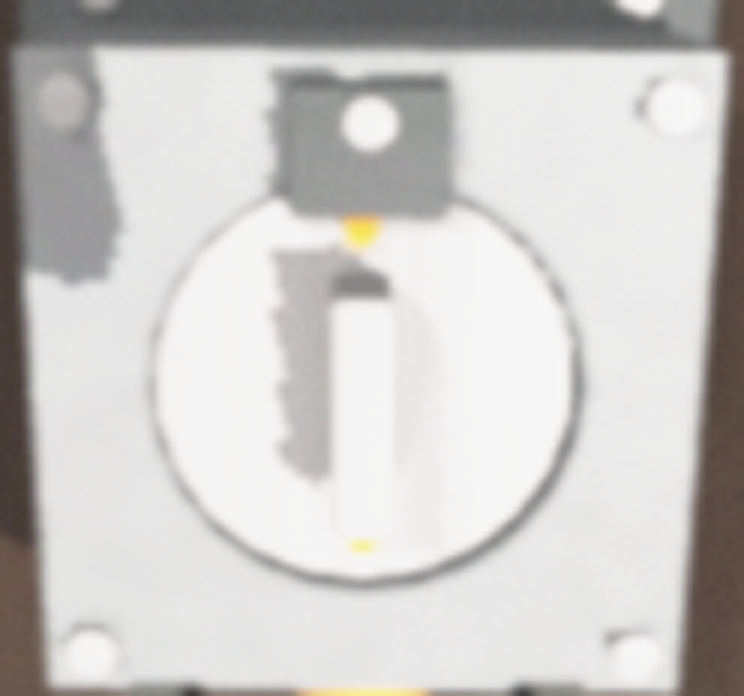

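View pics/s16c.png

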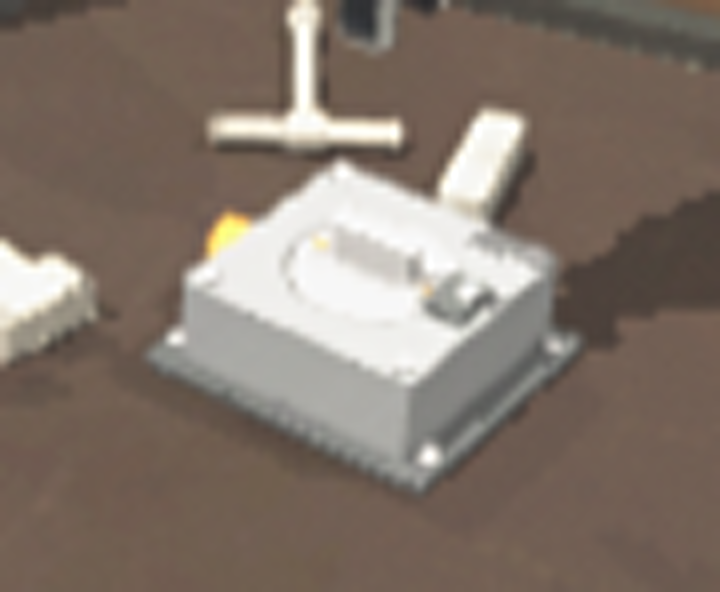

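```bash
python3 - <<'E'
from h import *
np.set_printoptions(precision=4,suppress=True)
w=img("wrist");C=lambda x,y:(198+(x+.5)/6-.5,117+(y+.5)/6-.5)
a=onz(w,C(361,296),.068);b=onz(w,C(362,539),.068);print("bar mid",(a+b)/2,np.linalg.norm(a-b))
u=np.array([.979,-.206]);v=np.array([.206,.979])
L=onz(w,C(151,385),.048)[:2];Rr=onz(w,C(585,385),.048)[:2];B=onz(w,C(365,588),.048)[:2]
dl=onz(w,C(160,385),.048)[:2];dr=onz(w,C(574,385),.048)[:2];db=onz(w,C(365,579),.048)[:2]
print("recess dia",np.linalg.norm(L-Rr),"disc",np.linalg.norm(dl-dr),"lat",(L+Rr)@v/2,(dl+dr)@v/2,((a+b)/2)[:2]@v)
print("far: recess c",(B@u)-.0365,"disc c",(db@u)-.035,"bar",((a+b)/2)[:2]@u)
cl=onz(w,C(370,216),.055)[:2];print("claw->c",cl@u+.0305)
t=img("top","t17");s=img("side","s17")
E
```

```text
bar mid [ 0.5442 -0.3347  0.068 ] 0.03908031868298359
recess dia 0.07159286265612444 disc 0.0682933522545789 lat -0.2143638698214995 -0.21453043289219553 -0.21557478229289131
far: recess c 0.6019962364895172 disc c 0.6018138050351294 bar 0.6017640219745597
claw->c 0.6031123788351296
```

View pics/s17.png

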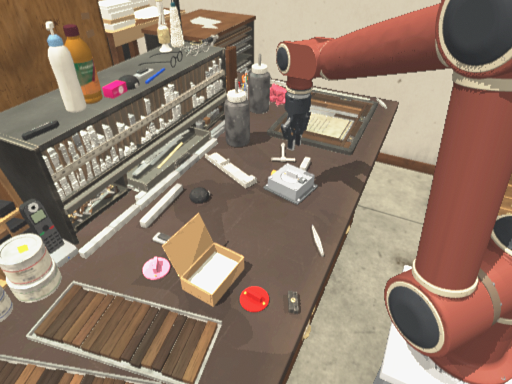

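The cover sits flush in the recess with an even gap all round and the claw over its edge. The gripper is clear and the tools look undisturbed, so I'm handing in.

```bash
python3 - <<'E'
from station import ctrl
print(ctrl.finish_job())
E
```

```text
the job is handed in; nothing more can be done
None
```

The steel cover is seated in the pump housing recess under the claw, bar up. I handed the job in at about 15.7 s of the 51 s allowed, and it gives no verdict.

**What I did**
- **Flap:** I swung the flap past upright with the closed fingers. The pictures show it leaning away from the robot; I did not measure its final angle.
- **Cover:** I lifted the bare steel cover out by its bar to about 0.20 m.
- **Fit:** I set it on the recess rim about 6.5 mm off centre, away from the claw. I then let its claw-side edge tip down, slid that edge about 7 mm in under the claw, and released it so the far edge dropped in.

**Last checks**
- **Position:** the measured disc and recess centres agreed within about 0.2 mm. The bar's midpoint was about 1.2 mm off sideways, and the claw-based estimate of the recess centre differed by about 1.3 mm. All are inside the 3.5 mm limit.
- **Level:** this was judged only from the even gap all round and the flush look in the wrist and side pictures; I did not measure the tilt.
- **Surroundings:** the gripper was about 0.1 m clear with no contact force. The tools looked unmoved in the last side picture, except the stamp pad, which the open flap partly hides.

**What disagreed on the way**
- My first recess estimate, from the housing corners, was about 1.5 mm off sideways. I corrected it from a close wrist view before setting the cover down.
- On the first grasp the fingers touched something with about 7 N, so I regripped 3 mm higher.

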